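Set the spring stop of a sander's infeed bed by press test

TASK

Set the spring stop in the green infeed roller unit: pressed down on the red mark of its leaf with 15 N, the leaf should dip 5 mm from where it rests under its stirrup. Judging by such presses, turn the orange tension knob (clockwise makes it stiffer) until it is right, and finish with a steady 15 N press on the mark, held for a moment, to prove it; then let the leaf spring back up and leave it so. Never load the leaf with more than 22 N, and leave the tools and stock lying about where they are.

Things in the scene. Friction and masses are not known exactly. Their poses are not given: they have to be found in the camera images.
- bed: infeed roller unit fixed on the bench: green side channels 98 mm high, 480 mm long, 240 mm apart; a steel roller (top 115 mm high) at y = -200 and +200 mm; floor plate top 12 mm. Origin on the bench under its centre, z up, y along the leaf from root to tip. At x = 0: knob axis y = -110 mm, leaf fulcrum -75, red mark +10, stirrup +90, upright tooth on the leaf +119 (top 123 mm high)
- leaf: spring-steel leaf, 28 mm wide, 3 mm thick, 200 mm long, upper face 61.5 mm high when straight. Origin on the fulcrum, y along it. Unknown wear: the knob's position does not tell the tension. As found it dips 8 to 16 mm at 15 N and may hang slack, up to 6 mm below the stirrup. Bearing on the stirrup it yields under 1 mm until lifted off (near 10 N if set right), then about 1 mm per N
- leaf_mark (a point): centre of the upper face of the red band (20 mm long, over the full 28 mm width) at mid-span, 85 mm from the fulcrum: where to press. It moves with the leaf. With the stop set right it rests 63.8 mm above the bench and stands 58.8 mm above it under 15 N. Flat fingertips touch the bent leaf with their root-side edge
- keeper: the stirrup over the leaf, 165 mm from the fulcrum, which stops the leaf from above: a dark 10 mm round bar across it (bar top 71.5 mm high) on two posts 56 mm apart. Origin on the bench below the bar
- tension_knob (a joint): turn of the tension knob in rad, 0 to 4.4, growing clockwise seen from above (stiffer). It stays where it is left (friction 0.2 Nm). One rad raises the mark's height under a 15 N press by 5 to 6 mm; it takes about 5 mm off the dip once the leaf bears on the stirrup
- knob_grip (a point): point on the knob's vertical axis, 107 mm above the bench, where the tool centre goes to grip it. The grip is an upright orange bar 46 mm long, 12 mm thick, from 86 to 112 mm high, on a black hub 32 mm across (80 to 86 mm high) on an aluminium cap. At joint 0 the bar lies along the unit's x axis; it turns with the joint. x of this frame lies along the bar
- spanner: steel spanner 150 mm long, lying on the unit's floor plate beside the leaf (+x side): leave it; origin under its centre
- big_nut: big steel nut, 34 mm across, 16 mm high, on the floor plate on the other side: leave it; origin under its centre
- screwdriver: screwdriver on the bench, to the left: leave it; origin under its centre
- oil_bottle: blue oil bottle, 64 mm across, 190 mm high, far left: leave it; origin under its centre
- screw_jar: glass jar of screws, 70 mm across, 85 mm high, to the right: leave it; origin under its centre
- tape_measure: yellow tape measure 70 x 38 x 66 mm, to the right: leave it; origin under its centre

How it is judged:
By the outcome, as a careful person would: the job done as asked, in the order asked, and still so for the second after the job is handed in, with the robot touching nothing.
It also fails if it takes over 67 s, if anything falls off the work surface, if the arm or the gripper's body presses on something with over 40 N, if the wrist force passes 120 N, or if a joint passes its speed limit or range.

ROBOT

A 6-joint arm with a two-finger parallel gripper is mounted at the origin on the work surface. World frame = base frame: x ahead of the robot, y to its left, z up, the work surface at z = 0. Lengths are in m, angles in rad, forces in N, time in s.
With the tool pointing down it reaches from about 0.325 to 0.85 m from the base axis. Payload 4.4 kg.
Tool frame: the origin (TCP) lies between the finger pads, 19 mm behind the fingertips; this is the grasp point; z points along the fingers, y is the line along which they close (so a half turn about z gives the same grasp; the last joint's range is limited). The gripper opens to 94 mm and grips with 3 to 60 N. Pads are 16 mm wide; open, the fingers measure 119 mm over their backs; the gripper's body (75 mm by 177 mm) begins 78 mm behind the grasp point.
Start: joints at [-1.407, 0.207, 1.542, -0, 1.393, -0.15], TCP at [0.178, -0.547, 0.224] pointing down, gripper open.
Joint ranges: [-2.73, 2.73], [-0.86, 2.22], [0.23, 2.46], [-1.11, 4.25], [0.08, 2.63], [-2.82, 2.82]. Speed limits (rad/s): [2.79, 2.79, 3.14, 3.14, 3.14, 3.14].

INTERFACE

Orientations are given as a unit quaternion [x, y, z, w].
In Python, from bench import bot gives the robot as it stands.
- The arm moves only by the tool arm_command, never from a script. Its argument "deltas" is a list of rows, each an object with "grip": the opening, from 0 (shut) to 1 (fully open); "delta_pos": the shift along the tool's x, y, z in mm, a list of three; "turn": the turn about the tool's z in degrees. A call has 1 to 10 rows; each row is the pose to reach, as a shift and turn from the pose commanded when the call began, along the tool's axes at that moment; what a row does not reach only later rows make up. A row lasts 1/10 s, in which the tool goes at most 50 mm and 8.59 degrees, less where a joint would pass 70% of its speed; a pose out of reach is approached as far as the arm can. A call with a gripper value outside its range is refused whole. The fingers move at their own pace and stop on an object; the grip force is fixed at half the most. Time passes only in rows, so rows that repeat a pose let the fingers close. It gives the time, the measured TCP pose, the force, the opening and the grip force at its end, in the units of the state.
- bot.get_state(): the state, without advancing time (a new reading comes with each control period).
- bot.snapshot(name): name is "side" or "top"; returns a dict with "img" (384x512x3 uint8, red, green, blue), "K" (3x3 intrinsics, pixels), "rvec" (rotation vector, rad) and "tvec" (3), from world to camera coordinates, as OpenCV has them. Camera axes: x right, y down, z forward; pixel columns grow to the right and rows downward; lengths in m; the calibration is good to about 2 mm. A picture is of the moment at which its call begins. There is no depth.
- bot.finish_job(): hands the job in; it is judged then, once.
The state is a dict: "time_s": time; "joint_positions": joint angles; "qvel": joint speeds; "joint_torque": joint torques, N m; "tcp_pos": TCP position; "tool_rot": TCP orientation; "force": force on the tool from outside, world axes, zero at the start; "moment": the same for the moment, N m; "width": finger opening in m; "finger_force": force on a finger pad.
Only numpy, scipy, OpenCV 4.12 (cv2) and the standard library are available. Lean on these libraries where they do the work, as an engineer would, in place of code of your own. Each camera call takes 0.05 s, during which the arm holds its last target. There are 200 camera calls.

## Working session

There is one attempt and no reset: what is moved stays moved. The work goes in short steps, Python scripts to look and compute and a tool call to move; the robot and the scene stay as the last step left them, time stands still between calls to the robot, and variables do not carry over. Pictures are saved under pics/ and viewed, at most 10 in all, crops included, and the job is handed in when it is done.

Besides the shell and the picture viewer there is one more tool, called after "Request:" in YAML: its name, and indented under it one key for each argument. arm_command: Moves the arm, as the interface text tells. Its arguments: {"type":"object","properties":{"deltas":{"type":"array","items":{"type":"object","properties":{"grip":{"type":"number"},"delta_pos":{"type":"array","items":{"type":"number"}},"turn":{"type":"number"}}}}},"required":["deltas"]}

```bash
mkdir -p pics; ls
python3 - <<'E'
from bench import bot
import cv2,numpy as np,pickle
d={}
for n in("top","side"):
    s=bot.snapshot(n); d[n]=s
    cv2.imwrite(f"pics/{n}0.png",cv2.resize(s["img"][:,:,::-1],(800,600),interpolation=cv2.INTER_CUBIC))
    print(n,s["K"].tolist(),np.ravel(s["rvec"]),np.ravel(s["tvec"]))
pickle.dump(d,open("s0.pkl","wb"))
print(bot.get_state())
E
```

```text
pics
top [[390.0444191850356, 0.0, 254.90843613559107], [0.0, 390.0444191850356, 187.35191621596795], [0.0, 0.0, 1.0]] [ 2.14160203 -2.0883597   0.21740051] [-0.02163674  0.53431949  1.1897745 ]
side [[478.10499272757613, 0.0, 245.8526371067752], [0.0, 478.10499272757613, 194.13105787393272], [0.0, 0.0, 1.0]] [ 0.7122625  -2.71840418  0.95368989] [0.48276842 0.26883011 1.24507053]
{'time_s': 0.1, 'joint_positions': array([-1.40649364e+00,  2.07328718e-01,  1.54277882e+00, -2.15255839e-06,
        1.39349575e+00, -1.50497721e-01]), 'qvel': array([ 0.00053114, -0.0019899 , -0.00444638,  0.00073392, -0.00283831,
       -0.0016418 ]), 'joint_torque': array([ 4.10551620e-04, -3.71863675e+01, -2.82293022e+01,  7.01281428e-02,
        3.12066218e-02, -5.17505850e-05]), 'tcp_pos': array([ 0.17791321, -0.54607143,  0.22322563]), 'tool_rot': array([ 9.87637612e-01,  1.56751193e-01, -7.99831107e-06, -1.00528432e-03]), 'force': array([-0.14691375, -0.21490412,  0.21796581]), 'moment': array([0.05680246, 0.01228536, 0.03397907]), 'finger_force': 0.0, 'width': 0.0938598938508817}
```

View pics/top0.png

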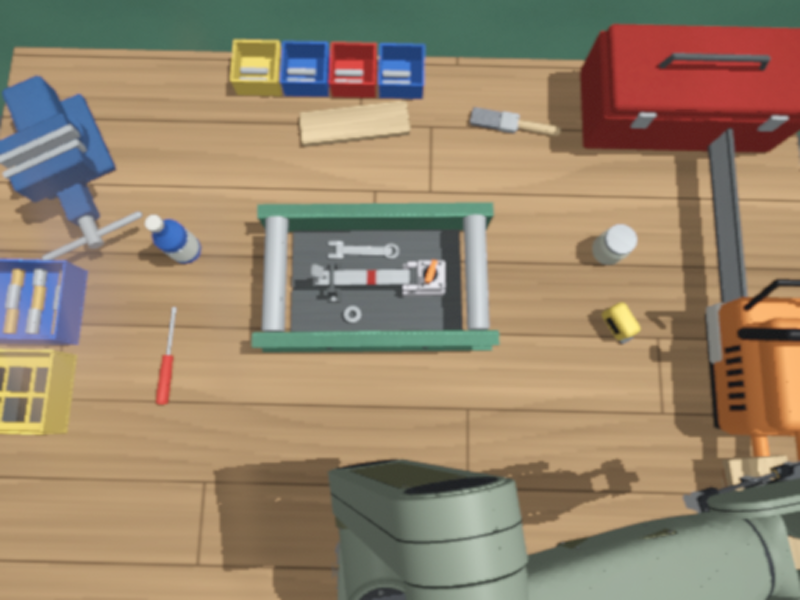

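View pics/side0.png

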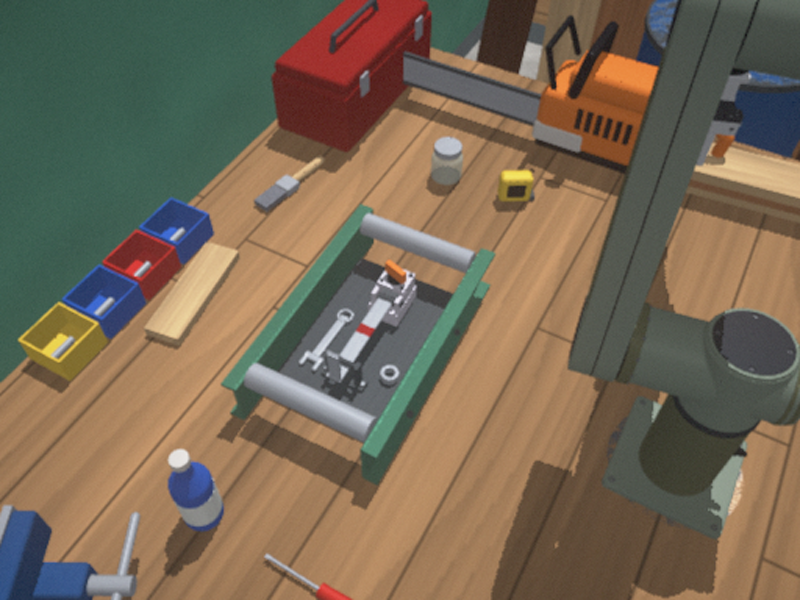

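The unit lies in mid-image, with the leaf running from the knob (430,272) to the tip (318,275) in the top view. Next I'll view enlarged crops.

Run:
```python
import cv2,pickle
d=pickle.load(open("s0.pkl","rb"))
# top crop x 155..325,y 122..232 ; side crop x 140..320,y 125..310
a=d["top"]["img"][122:232,155:325,::-1]; cv2.imwrite("pics/topc.png",cv2.resize(a,None,fx=4.7,fy=4.7,interpolation=cv2.INTER_CUBIC))
a=d["side"]["img"][125:310,140:325,::-1]; cv2.imwrite("pics/sidec.png",cv2.resize(a,None,fx=3.2,fy=3.2,interpolation=cv2.INTER_CUBIC))
```

```text
(no output)
```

View pics/topc.png

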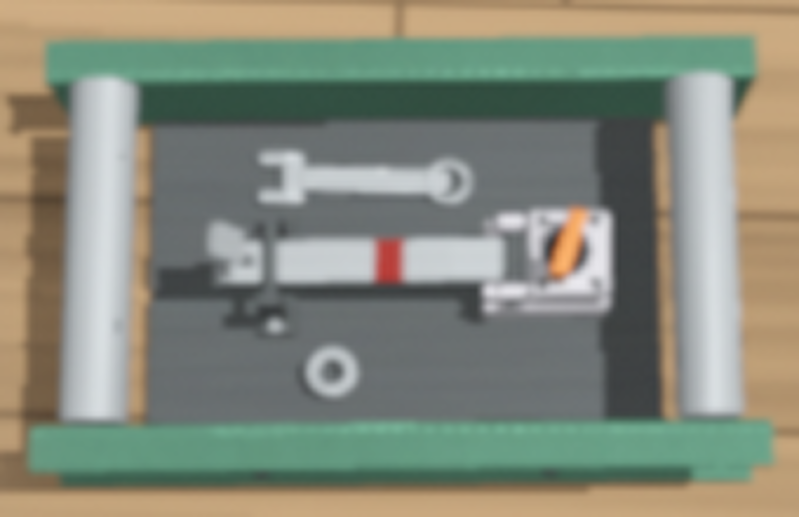

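View pics/sidec.png

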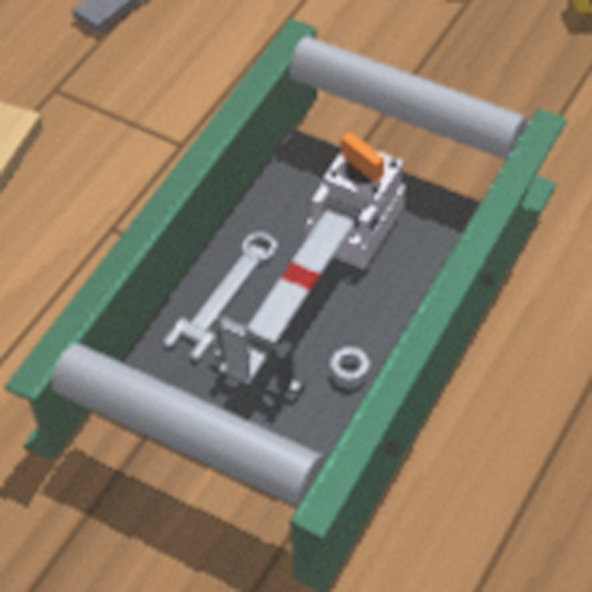

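Both crops show the channel top corners clearly, the red mark at top-crop (389,261), and the bar at top-crop (580,210)–(560,277). I'll fit the unit pose from these.

```bash
cat > h.py <<'E'
import pickle,cv2,numpy as np
from scipy.optimize import least_squares
d=pickle.load(open("s0.pkl","rb"))
off={"top":(155,122,4.7),"side":(140,125,3.2)}
def px(n,u,v): o=off[n]; return np.array([o[0]+(u+.5)/o[2]-.5,o[1]+(v+.5)/o[2]-.5])
def proj(n,P): s=d[n]; return cv2.projectPoints(np.array(P,float).reshape(-1,3),s["rvec"],s["tvec"],s["K"],None)[0].reshape(-1,2)
def back(n,uv,z):
    s=d[n];R=cv2.Rodrigues(s["rvec"])[0];r=R.T@np.linalg.inv(s["K"])@[*uv,1];c=-R.T@np.ravel(s["tvec"])
    return c+r*(z-c[2])/r[2]
E
python3 - <<'E'
from h import *
# (cam,u,v, xsel, y, z): xsel in 'O','I' sign
obs=[("top",47,42,1,'O',240),("top",754,37,1,'O',-240),("top",47,83,1,'I',240),("top",754,78,1,'I',-240),
("top",37,430,-1,'I',240),("top",765,422,-1,'I',-240),("top",28,472,-1,'O',240),("top",772,464,-1,'O',-240),
("side",8,385,1,'O',240),("side",32,394,1,'I',240),("side",294,21,1,'O',-240),("side",318,28,1,'I',-240),
("side",293,525,-1,'I',240),("side",330,538,-1,'O',240),("side",540,111,-1,'I',-240),("side",566,119,-1,'O',-240)]
def f(p,full=False):
    x,y,a,O,I=p;out=[]
    for n,u,v,s,k,yy in obs:
        lx=s*(O if k=='O' else I);ly=yy/1000
        P=[x+np.cos(a)*lx-np.sin(a)*ly,y+np.sin(a)*lx+np.cos(a)*ly,.098]
        out.append(proj(n,P)[0]-px(n,u,v))
    return np.ravel(out)
r=least_squares(f,[.5,0,0,.14,.12],x_scale=.01,loss='soft_l1')
print(r.x,np.round(f(r.x).reshape(-1,2),1).tolist())
x,y,a=r.x[:3];R=np.array([[np.cos(a),-np.sin(a)],[np.sin(a),np.cos(a)]])
t=r.x[:2]
for nm,n,u,v,z in [("mark","top",389,261,.060),("mark","side",301,275,.060),("barA","top",580,210,.112),("barB","top",560,277,.112),("barA_s","side",346,136,.112),("barB_s","side",379,172,.112),
("nut","top",332,372,.028)]:
    P=back(n,px(n,u,v),z);print(nm,n,P.round(4),"local",(R.T@(P[:2]-t)*1000).round(1))
for nm,l in("knob",-.11),("mark",.01),("keeper",.09): print(nm,(t+R@[0,l]).round(4))
E
```

```text
[0.56484191 0.03897766 0.03314177 0.14497027 0.11784605] [[-0.4, 0.1], [0.5, 0.2], [-0.8, -0.5], [0.9, -0.4], [-1.6, -0.1], [1.6, 0.4], [-0.1, -0.1], [0.5, 0.3], [-0.3, 0.9], [0.9, 2.2], [-0.4, -0.6], [-0.2, -0.1], [0.0, -0.5], [-1.6, 0.1], [0.3, -0.6], [0.7, 0.0]]
mark top [0.5654 0.0486 0.06  ] local [0.9 9.6]
mark side [0.5675 0.046  0.06  ] local [2.9 6.9]
barA top [ 0.5908 -0.0776  0.112 ] local [  22.1 -117.4]
barB top [ 0.5455 -0.0652  0.112 ] local [ -22.8 -103.5]
barA_s side [ 0.5905 -0.0763  0.112 ] local [  21.9 -116. ]
barB_s side [ 0.544  -0.0532  0.112 ] local [-23.9 -91.4]
nut top [0.4934 0.0867 0.028 ] local [-69.8  50.1]
knob [ 0.5685 -0.071 ]
mark [0.5645 0.049 ]
keeper [0.5619 0.1289]
```

Request:
arm_command:
  deltas:
    - {"delta_pos": [10,-8,0],"turn": -1,"grip": 0}
    - {"delta_pos": [30,-25,0],"turn": -4,"grip": 0}
    - {"delta_pos": [60,-49,0],"turn": -8,"grip": 0}
    - {"delta_pos": [92,-75,0],"turn": -12,"grip": 0}
    - {"delta_pos": [125,-101,0],"turn": -16,"grip": 0}
    - {"delta_pos": [158,-128,0],"turn": -21,"grip": 0}
    - {"delta_pos": [192,-156,0],"turn": -25,"grip": 0}
    - {"delta_pos": [225,-183,0],"turn": -30,"grip": 0}
    - {"delta_pos": [255,-207,0],"turn": -34,"grip": 0}
    - {"delta_pos": [277,-225,0],"turn": -37,"grip": 0}

```text
time_s: 1.1
tcp_pos: [0.3724, -0.2439, 0.224]
tool_rot: [0.886, 0.464, 0.0, -0.0]
force: [0.2, 0.1, 0.1]
width: 0.0177
finger_force: 0.0
```

Request:
arm_command:
  deltas:
    - {"delta_pos": [30,-1,0],"turn": -4,"grip": 0}
    - {"delta_pos": [66,-3,0],"turn": -8,"grip": 0}
    - {"delta_pos": [105,-4,0],"turn": -12,"grip": 0}
    - {"delta_pos": [147,-6,0],"turn": -16,"grip": 0}
    - {"delta_pos": [189,-7,10],"turn": -20,"grip": 0}
    - {"delta_pos": [231,-9,25],"turn": -24,"grip": 0}
    - {"delta_pos": [273,-10,45],"turn": -28,"grip": 0}
    - {"delta_pos": [312,-12,68],"turn": -32,"grip": 0}
    - {"delta_pos": [342,-13,85],"turn": -35,"grip": 0}
    - {"delta_pos": [357,-14,100],"turn": -37,"grip": 0}

```text
time_s: 2.1
tcp_pos: [0.5646, 0.0567, 0.1228]
tool_rot: [0.693, 0.721, -0.0, -0.001]
force: [-0.3, -0.6, -0.3]
width: 0.0003
finger_force: 0.0
```

Request:
arm_command:
  deltas:
    - {"delta_pos": [0,0,10],"turn": 0,"grip": 0}
    - {"delta_pos": [0,0,20],"turn": 0,"grip": 0}
    - {"delta_pos": [0,0,20],"turn": 0,"grip": 0}
    - {"delta_pos": [0,0,20],"turn": 0,"grip": 0}

```text
time_s: 2.5
tcp_pos: [0.5645, 0.0527, 0.1045]
tool_rot: [0.695, 0.719, -0.0, 0.0]
force: [0.3, -1.1, -0.1]
width: 0.0005
finger_force: 0.0
```

Run:
```python
from bench import bot
import cv2,numpy as np
s=bot.get_state(); print(s["tcp_pos"],s["force"],s["width"],s["tool_rot"])
a=bot.snapshot("side")["img"][125:310,140:325,::-1]; b=bot.snapshot("top")["img"][122:232,155:325,::-1]
a=cv2.resize(a,(400,400),interpolation=cv2.INTER_CUBIC);b=cv2.resize(b,(400,259),interpolation=cv2.INTER_CUBIC)
c=np.zeros((400,800,3),np.uint8);c[:,:400]=a;c[:259,400:]=b;cv2.imwrite("pics/p1.png",c)
```

```text
[0.56452047 0.05269081 0.10454903] [ 0.28123128 -1.05039137 -0.11650069] 0.000520218144736364 [ 6.94965636e-01  7.19042948e-01 -4.59920227e-05  4.47545332e-05]
```

View pics/p1.png

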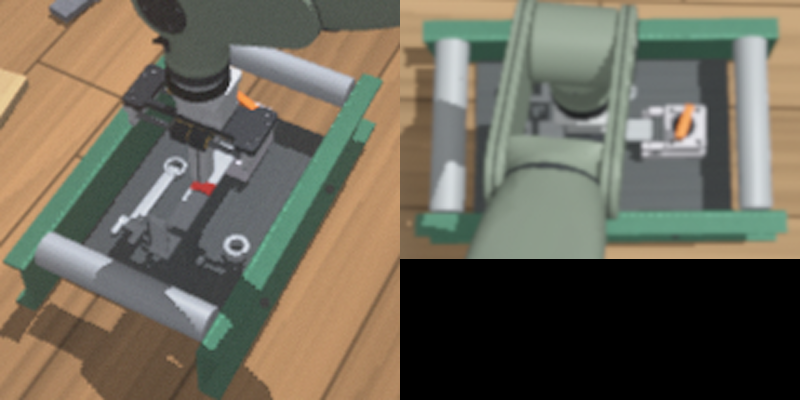

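The closed fingertips stand over the red mark, side view (205,185), so I'll press slowly.

Request:
arm_command:
  deltas:
    - {"delta_pos": [0,0,8],"turn": 0,"grip": 0}
    - {"delta_pos": [0,0,16],"turn": 0,"grip": 0}
    - {"delta_pos": [0,0,18],"turn": 0,"grip": 0}
    - {"delta_pos": [0,0,20],"turn": 0,"grip": 0}
    - {"delta_pos": [0,0,20],"turn": 0,"grip": 0}
    - {"delta_pos": [0,0,20],"turn": 0,"grip": 0}

```text
time_s: 3.2
tcp_pos: [0.565, 0.0536, 0.0843]
tool_rot: [0.694, 0.72, 0.0, 0.0]
force: [0.5, -0.9, -0.0]
width: 0.0008
finger_force: 0.0
```

Request:
arm_command:
  deltas:
    - {"delta_pos": [0,0,2],"turn": 0,"grip": 0}
    - {"delta_pos": [0,0,2],"turn": 0,"grip": 0}
    - {"delta_pos": [0,0,2],"turn": 0,"grip": 0}

```text
time_s: 3.5
tcp_pos: [0.5649, 0.0536, 0.0823]
tool_rot: [0.694, 0.72, 0.0, 0.0]
force: [0.3, 1.0, 0.4]
width: 0.0005
finger_force: 0.0
```

Request:
arm_command:
  deltas:
    - {"delta_pos": [0,0,2],"turn": 0,"grip": 0}
    - {"delta_pos": [0,0,2],"turn": 0,"grip": 0}
    - {"delta_pos": [0,0,2],"turn": 0,"grip": 0}

```text
time_s: 3.8
tcp_pos: [0.5653, 0.0536, 0.0808]
tool_rot: [0.694, 0.72, 0.0, 0.0]
force: [0.4, 0.2, 2.2]
width: 0.0007
finger_force: 1.3
```

Request:
arm_command:
  deltas:
    - {"delta_pos": [0,0,2],"turn": 0,"grip": 0}
    - {"delta_pos": [0,0,4],"turn": 0,"grip": 0}
    - {"delta_pos": [0,0,4],"turn": 0,"grip": 0}
    - {"delta_pos": [0,0,4],"turn": 0,"grip": 0}

```text
time_s: 4.2
tcp_pos: [0.5655, 0.0536, 0.077]
tool_rot: [0.694, 0.72, 0.0, 0.001]
force: [-0.6, 0.6, 5.5]
width: 0.0005
finger_force: 2.9
```

Request:
arm_command:
  deltas:
    - {"delta_pos": [0,0,2],"turn": 0,"grip": 0}
    - {"delta_pos": [0,0,4],"turn": 0,"grip": 0}
    - {"delta_pos": [0,0,4],"turn": 0,"grip": 0}
    - {"delta_pos": [0,0,4],"turn": 0,"grip": 0}

```text
time_s: 4.6
tcp_pos: [0.5659, 0.0535, 0.0736]
tool_rot: [0.694, 0.72, 0.001, 0.001]
force: [-2.0, 1.0, 10.0]
width: 0.0002
finger_force: 4.4
```

Request:
arm_command:
  deltas:
    - {"delta_pos": [0,0,2],"turn": 0,"grip": 0}
    - {"delta_pos": [0,0,4],"turn": 0,"grip": 0}
    - {"delta_pos": [0,0,5],"turn": 0,"grip": 0}
    - {"delta_pos": [0,0,5],"turn": 0,"grip": 0}
    - {"delta_pos": [0,0,5],"turn": 0,"grip": 0}

```text
time_s: 5.1
tcp_pos: [0.5663, 0.0532, 0.0695]
tool_rot: [0.694, 0.72, 0.001, 0.001]
force: [-2.2, -0.7, 13.4]
width: 0.0004
finger_force: 6.1
```

```bash
cat > rd.py <<'E'
from bench import bot
import numpy as np
F=[];Z=[]
for i in range(10):
    bot.snapshot("side"); s=bot.get_state(); F.append(s["force"][2]);Z.append(s["tcp_pos"][2])
print(s["time_s"],"Fz",np.mean(F).round(2),np.std(F).round(2),"z",(np.mean(Z)*1e3).round(2),np.std(Z).round(5),s["tcp_pos"])
E
python3 rd.py
```

```text
5.6 Fz 12.64 0.35 z 69.53 1e-05 [0.56634388 0.05321237 0.06952996]
```

Request:
arm_command:
  deltas:
    - {"delta_pos": [0,0,-8],"turn": 0,"grip": 0}
    - {"delta_pos": [0,0,-25],"turn": 0,"grip": 0}
    - {"delta_pos": [0,0,-55],"turn": -4,"grip": 0}
    - {"delta_pos": [0,0,-80],"turn": -12,"grip": 0.2}
    - {"delta_pos": [-15,0,-93],"turn": -20,"grip": 0.4}
    - {"delta_pos": [-40,0,-95],"turn": -28,"grip": 0.45}
    - {"delta_pos": [-70,0,-95],"turn": -36,"grip": 0.45}
    - {"delta_pos": [-97,0,-95],"turn": -44,"grip": 0.45}
    - {"delta_pos": [-117,-1,-95],"turn": -52,"grip": 0.45}
    - {"delta_pos": [-124,-1,-95],"turn": -60,"grip": 0.45}

```text
time_s: 6.6
tcp_pos: [0.5676, -0.0724, 0.1612]
tool_rot: [0.24, 0.971, -0.0, -0.001]
force: [-0.2, 1.4, 0.2]
width: 0.0422
finger_force: 0.0
```

Request:
arm_command:
  deltas:
    - {"delta_pos": [0,0,0],"turn": -7,"grip": 0.45}
    - {"delta_pos": [0,0,0],"turn": -11,"grip": 0.45}
    - {"delta_pos": [0,0,0],"turn": -11,"grip": 0.45}
    - {"delta_pos": [0,0,0],"turn": -11,"grip": 0.45}

```text
time_s: 7.0
tcp_pos: [0.5678, -0.0703, 0.1615]
tool_rot: [0.148, 0.989, 0.0, -0.001]
force: [0.0, -0.7, -0.1]
width: 0.0423
finger_force: 0.0
```

Run:
```python
from bench import bot
import cv2,numpy as np
s=bot.get_state(); print(s["tcp_pos"],s["force"],s["width"],s["joint_positions"],2*np.degrees(np.arctan2(s["tool_rot"][1],s["tool_rot"][0])))
a=bot.snapshot("side")["img"][160:260,215:335,::-1]
cv2.imwrite("pics/p2.png",cv2.resize(a,(720,600),interpolation=cv2.INTER_CUBIC))
```

```text
[ 0.56778503 -0.07030315  0.16152915] [ 0.00269759 -0.68316347 -0.12971884] 0.042306271257110346 [-2.74401409e-01  2.59431533e-01  1.61219018e+00 -6.40848415e-05
  1.27124080e+00 -1.54758520e+00] 162.9491433759943
```

View pics/p2.png

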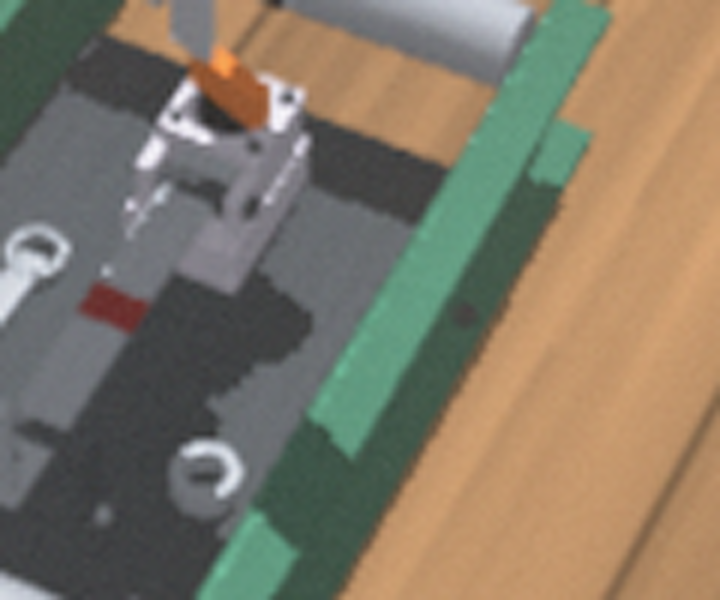

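The knob bar shows at (235,85), with a finger at its side and the gripper above. I'll descend and grip.

Request:
arm_command:
  deltas:
    - {"delta_pos": [0,0,15],"turn": 0,"grip": 0.45}
    - {"delta_pos": [0,0,35],"turn": 0,"grip": 0.45}
    - {"delta_pos": [0,0,48],"turn": 0,"grip": 0.45}
    - {"delta_pos": [0,0,54],"turn": 0,"grip": 0.45}
    - {"delta_pos": [0,0,54],"turn": 0,"grip": 0.3}
    - {"delta_pos": [0,0,54],"turn": 0,"grip": 0.0}
    - {"delta_pos": [0,0,54],"turn": 0,"grip": 0.0}
    - {"delta_pos": [0,0,54],"turn": 0,"grip": 0.0}
    - {"delta_pos": [0,0,54],"turn": 0,"grip": 0.0}

```text
time_s: 7.95
tcp_pos: [0.5691, -0.07, 0.1092]
tool_rot: [0.148, 0.989, 0.001, 0.001]
force: [1.2, 2.1, 1.3]
width: 0.0118
finger_force: 30.0
```

```bash
python3 -c "
from bench import bot;s=bot.get_state();print(s)"
```

```text
{'time_s': 7.95, 'joint_positions': array([-2.74006432e-01,  3.20653908e-01,  1.65267381e+00,  1.36643657e-03,
        1.16633436e+00, -1.54913945e+00]), 'qvel': array([ 9.36175354e-04, -2.56489804e-05,  1.10076119e-03, -2.02428267e-03,
       -1.21880592e-03,  5.81327478e-04]), 'joint_torque': array([-1.28960241e+00, -3.77848148e+01, -2.42862296e+01, -6.18108474e-01,
        1.35788969e-01,  2.77535414e-02]), 'tcp_pos': array([ 0.56912702, -0.07000623,  0.10917786]), 'tool_rot': array([1.47559011e-01, 9.89052583e-01, 5.01884663e-04, 1.03668381e-03]), 'force': array([1.15797972, 2.06896493, 1.28962978]), 'moment': array([ 0.4122928 , -0.24808317, -0.00179349]), 'finger_force': 30.000155568122864, 'width': 0.011838173194421379}
```

Request:
arm_command:
  deltas:
    - {"delta_pos": [0,0,0],"turn": 4,"grip": 0}
    - {"delta_pos": [0,0,0],"turn": 10,"grip": 0}
    - {"delta_pos": [0,0,0],"turn": 16,"grip": 0}
    - {"delta_pos": [0,0,0],"turn": 22,"grip": 0}
    - {"delta_pos": [0,0,0],"turn": 28,"grip": 0}
    - {"delta_pos": [0,0,0],"turn": 34,"grip": 0}
    - {"delta_pos": [0,0,0],"turn": 40,"grip": 0}
    - {"delta_pos": [0,0,0],"turn": 46,"grip": 0}
    - {"delta_pos": [0,0,0],"turn": 50,"grip": 0}
    - {"delta_pos": [0,0,0],"turn": 50,"grip": 0}

```text
time_s: 8.95
tcp_pos: [0.57, -0.0691, 0.1092]
tool_rot: [0.552, 0.834, 0.002, 0.001]
force: [4.0, 3.9, -0.1]
width: 0.0117
finger_force: 30.0
```

```bash
python3 -c "
from bench import bot;import numpy as np;s=bot.get_state();print(s['force'],s['moment'],s['width'],s['tcp_pos'],2*np.degrees(np.arctan2(s['tool_rot'][1],s['tool_rot'][0])))"
```

```text
[ 3.96761625  3.86847253 -0.08798957] [ 0.66001977 -0.61402722 -0.01178899] 0.011707597871789153 [ 0.56996358 -0.06913629  0.10921359] 112.98544254006404
```

Request:
arm_command:
  deltas:
    - {"delta_pos": [1,2,0],"turn": 4,"grip": 0}
    - {"delta_pos": [1,2,0],"turn": 10,"grip": 0}
    - {"delta_pos": [1,2,0],"turn": 16,"grip": 0}
    - {"delta_pos": [1,2,0],"turn": 22,"grip": 0}
    - {"delta_pos": [1,2,0],"turn": 28,"grip": 0}
    - {"delta_pos": [1,2,0],"turn": 34,"grip": 0}
    - {"delta_pos": [1,2,0],"turn": 40,"grip": 0}
    - {"delta_pos": [1,2,0],"turn": 46,"grip": 0}
    - {"delta_pos": [1,2,0],"turn": 50,"grip": 0}
    - {"delta_pos": [1,2,0],"turn": 50,"grip": 0}

```text
time_s: 9.95
tcp_pos: [0.5712, -0.069, 0.1092]
tool_rot: [0.852, 0.523, 0.001, 0.001]
force: [3.9, -0.4, -0.1]
width: 0.0119
finger_force: 30.0
```

```bash
python3 -c "
from bench import bot;import numpy as np;s=bot.get_state();print(s['force'],s['moment'],s['width'],s['tcp_pos'],s['joint_positions'][5],2*np.degrees(np.arctan2(s['tool_rot'][1],s['tool_rot'][0])))"
```

```text
[ 3.90389396 -0.3787525  -0.08211912] [-0.07049785 -0.59277561 -0.02924868] 0.011902614129912652 [ 0.57124134 -0.06902797  0.10919506] 0.19951858450582888 63.05861452625597
```

Request:
arm_command:
  deltas:
    - {"delta_pos": [0,0,0],"turn": 0,"grip": 0.4}
    - {"delta_pos": [0,0,0],"turn": 0,"grip": 0.4}
    - {"delta_pos": [0,0,0],"turn": 0,"grip": 0.4}
    - {"delta_pos": [0,0,-10],"turn": 0,"grip": 0.4}
    - {"delta_pos": [0,0,-30],"turn": 0,"grip": 0.4}
    - {"delta_pos": [0,0,-45],"turn": 0,"grip": 0.3}
    - {"delta_pos": [0,0,-50],"turn": 0,"grip": 0}
    - {"delta_pos": [0,0,-50],"turn": 0,"grip": 0}

```text
time_s: 10.75
tcp_pos: [0.5706, -0.069, 0.1598]
tool_rot: [0.852, 0.523, 0.001, 0.001]
force: [0.3, 0.4, -0.0]
width: 0.0173
finger_force: 0.0
```

Request:
arm_command:
  deltas:
    - {"delta_pos": [15,-8,0],"turn": -4,"grip": 0}
    - {"delta_pos": [42,-23,0],"turn": -11,"grip": 0}
    - {"delta_pos": [73,-40,0],"turn": -18,"grip": 0}
    - {"delta_pos": [98,-53,10],"turn": -25,"grip": 0}
    - {"delta_pos": [109,-59,30],"turn": -29,"grip": 0}
    - {"delta_pos": [109,-59,52],"turn": -29,"grip": 0}
    - {"delta_pos": [109,-59,68],"turn": -29,"grip": 0}
    - {"delta_pos": [109,-59,74],"turn": -29,"grip": 0}
    - {"delta_pos": [109,-59,74],"turn": -29,"grip": 0}
    - {"delta_pos": [109,-59,74],"turn": -29,"grip": 0}

```text
time_s: 11.75
tcp_pos: [0.5667, 0.055, 0.0843]
tool_rot: [0.694, 0.72, 0.0, 0.0]
force: [0.5, 0.8, 0.1]
width: 0.0004
finger_force: 0.0
```

```bash
python3 rd.py
```

```text
12.25 Fz -0.14 0.51 z 84.55 0.00012 [0.56659099 0.05517549 0.08435327]
```

Request:
arm_command:
  deltas:
    - {"delta_pos": [0,0,1],"turn": 0,"grip": 0}
    - {"delta_pos": [0,0,2],"turn": 0,"grip": 0}
    - {"delta_pos": [0,0,3],"turn": 0,"grip": 0}
    - {"delta_pos": [0,0,4],"turn": 0,"grip": 0}
    - {"delta_pos": [0,0,4],"turn": 0,"grip": 0}

```text
time_s: 12.75
tcp_pos: [0.5673, 0.0552, 0.0819]
tool_rot: [0.694, 0.72, 0.0, 0.001]
force: [-2.6, 0.7, 8.0]
width: 0.0003
finger_force: 4.2
```

Request:
arm_command:
  deltas:
    - {"delta_pos": [0,0,1],"turn": 0,"grip": 0}
    - {"delta_pos": [0,0,1],"turn": 0,"grip": 0}
    - {"delta_pos": [0,0,1],"turn": 0,"grip": 0}

```text
time_s: 13.05
tcp_pos: [0.5675, 0.0553, 0.0813]
tool_rot: [0.694, 0.72, 0.001, 0.001]
force: [-2.9, -0.7, 10.2]
width: 0.0005
finger_force: 5.1
```

Request:
arm_command:
  deltas:
    - {"delta_pos": [0,0,1],"turn": 0,"grip": 0}
    - {"delta_pos": [0,0,2],"turn": 0,"grip": 0}
    - {"delta_pos": [0,0,2],"turn": 0,"grip": 0}

```text
time_s: 13.35
tcp_pos: [0.5676, 0.0553, 0.0796]
tool_rot: [0.694, 0.72, 0.001, 0.001]
force: [-2.6, 0.6, 11.6]
width: 0.0003
finger_force: 5.9
```

Request:
arm_command:
  deltas:
    - {"delta_pos": [0,0,1],"turn": 0,"grip": 0}
    - {"delta_pos": [0,0,2],"turn": 0,"grip": 0}
    - {"delta_pos": [0,0,3],"turn": 0,"grip": 0}
    - {"delta_pos": [0,0,3],"turn": 0,"grip": 0}

```text
time_s: 13.75
tcp_pos: [0.5679, 0.0553, 0.0771]
tool_rot: [0.694, 0.72, 0.001, 0.001]
force: [-4.0, 0.9, 14.1]
width: 0.0005
finger_force: 6.9
```

```bash
python3 rd.py
```

```text
14.25 Fz 13.64 0.42 z 77.2 2e-05 [0.56790737 0.05527453 0.07723162]
```

Request:
arm_command:
  deltas:
    - {"delta_pos": [0,0,-8],"turn": 0,"grip": 0}
    - {"delta_pos": [0,0,-25],"turn": 0,"grip": 0}
    - {"delta_pos": [0,0,-55],"turn": 4,"grip": 0}
    - {"delta_pos": [0,0,-78],"turn": 10,"grip": 0.2}
    - {"delta_pos": [-15,0,-86],"turn": 17,"grip": 0.4}
    - {"delta_pos": [-45,0,-86],"turn": 24,"grip": 0.4}
    - {"delta_pos": [-80,0,-86],"turn": 29,"grip": 0.4}
    - {"delta_pos": [-107,0,-86],"turn": 29,"grip": 0.4}
    - {"delta_pos": [-120,0,-86],"turn": 29,"grip": 0.4}
    - {"delta_pos": [-124,0,-86],"turn": 29,"grip": 0.4}

```text
time_s: 15.25
tcp_pos: [0.5709, -0.0698, 0.16]
tool_rot: [0.853, 0.522, -0.0, -0.0]
force: [0.0, 0.6, 0.5]
width: 0.0373
finger_force: 0.0
```

Request:
arm_command:
  deltas:
    - {"delta_pos": [0,0,0],"turn": 0,"grip": 0.4}
    - {"delta_pos": [0,0,10],"turn": 0,"grip": 0.4}
    - {"delta_pos": [0,0,30],"turn": 0,"grip": 0.4}
    - {"delta_pos": [0,0,46],"turn": 0,"grip": 0.4}
    - {"delta_pos": [0,0,52],"turn": 0,"grip": 0.4}
    - {"delta_pos": [0,0,52],"turn": 0,"grip": 0.3}
    - {"delta_pos": [0,0,52],"turn": 0,"grip": 0.0}
    - {"delta_pos": [0,0,52],"turn": 0,"grip": 0.0}
    - {"delta_pos": [0,0,52],"turn": 0,"grip": 0.0}
    - {"delta_pos": [0,0,52],"turn": 0,"grip": 0.0}

```text
time_s: 16.25
tcp_pos: [0.5715, -0.0687, 0.1093]
tool_rot: [0.852, 0.523, 0.001, 0.0]
force: [-0.5, 1.3, 2.9]
width: 0.0117
finger_force: 30.0
```

```bash
cat > st.py <<'E'
from bench import bot
import numpy as np;s=bot.get_state();print(s['force'],s['moment'],s['width'],s['tcp_pos'],2*np.degrees(np.arctan2(s['tool_rot'][1],s['tool_rot'][0])))
E
python3 st.py
```

```text
[-0.51844362  1.32035138  2.90534013] [ 0.17755915  0.05660857 -0.00699664] 0.011652464403357632 [ 0.57154871 -0.06866799  0.1092761 ] 63.03638209340077
```

Request:
arm_command:
  deltas:
    - {"delta_pos": [0,0,0],"turn": 4,"grip": 0}
    - {"delta_pos": [0,0,0],"turn": 9,"grip": 0}
    - {"delta_pos": [0,0,0],"turn": 14,"grip": 0}
    - {"delta_pos": [0,0,0],"turn": 18,"grip": 0}
    - {"delta_pos": [0,0,0],"turn": 18,"grip": 0}
    - {"delta_pos": [0,0,0],"turn": 18,"grip": 0}
    - {"delta_pos": [0,0,0],"turn": 18,"grip": 0}

```text
time_s: 16.95
tcp_pos: [0.572, -0.069, 0.1093]
tool_rot: [0.924, 0.383, 0.001, 0.001]
force: [0.7, 0.1, 5.0]
width: 0.0118
finger_force: 30.0
```

Request:
arm_command:
  deltas:
    - {"delta_pos": [0,0,0],"turn": 0,"grip": 0.4}
    - {"delta_pos": [0,0,0],"turn": 0,"grip": 0.4}
    - {"delta_pos": [0,0,0],"turn": 0,"grip": 0.4}
    - {"delta_pos": [0,0,-10],"turn": 0,"grip": 0.4}
    - {"delta_pos": [0,0,-30],"turn": 0,"grip": 0.4}
    - {"delta_pos": [0,0,-45],"turn": 0,"grip": 0.3}
    - {"delta_pos": [0,0,-52],"turn": 0,"grip": 0}
    - {"delta_pos": [0,0,-52],"turn": 0,"grip": 0}

```text
time_s: 17.75
tcp_pos: [0.5721, -0.069, 0.1621]
tool_rot: [0.924, 0.383, 0.001, 0.001]
force: [0.7, -0.6, -0.3]
width: 0.0166
finger_force: 0.0
```

```bash
python3 st.py
```

```text
[ 0.67025399 -0.62219413 -0.27801426] [ 0.03014024 -0.02565044  0.00144981] 0.016580102734392206 [ 0.57208354 -0.06901961  0.16212993] 45.0398873835024
```

Request:
arm_command:
  deltas:
    - {"delta_pos": [10,-11,0],"turn": -6,"grip": 0}
    - {"delta_pos": [30,-32,0],"turn": -14,"grip": 0}
    - {"delta_pos": [54,-57,0],"turn": -22,"grip": 0}
    - {"delta_pos": [75,-80,10],"turn": -30,"grip": 0}
    - {"delta_pos": [86,-92,30],"turn": -38,"grip": 0}
    - {"delta_pos": [86,-92,52],"turn": -45,"grip": 0}
    - {"delta_pos": [86,-92,68],"turn": -47,"grip": 0}
    - {"delta_pos": [86,-92,75],"turn": -47,"grip": 0}
    - {"delta_pos": [86,-92,75],"turn": -47,"grip": 0}
    - {"delta_pos": [86,-92,75],"turn": -47,"grip": 0}

```text
time_s: 18.75
tcp_pos: [0.5671, 0.0569, 0.0857]
tool_rot: [0.695, 0.719, 0.0, 0.0]
force: [0.0, -0.9, 0.0]
width: 0.0006
finger_force: 0.0
```

Request:
arm_command:
  deltas:
    - {"delta_pos": [0,0,1],"turn": 0,"grip": 0}
    - {"delta_pos": [0,0,1],"turn": 0,"grip": 0}

```text
time_s: 18.95
tcp_pos: [0.5673, 0.0569, 0.085]
tool_rot: [0.695, 0.719, 0.001, 0.001]
force: [-0.9, -0.2, 0.1]
width: 0.0002
finger_force: 0.0
```

```bash
python3 rd.py
```

```text
19.45 Fz 0.02 0.47 z 84.51 0.00022 [0.56660616 0.05713444 0.08424027]
```

Request:
arm_command:
  deltas:
    - {"delta_pos": [0,0,1],"turn": 0,"grip": 0}
    - {"delta_pos": [0,0,2],"turn": 0,"grip": 0}
    - {"delta_pos": [0,0,3],"turn": 0,"grip": 0}
    - {"delta_pos": [0,0,3],"turn": 0,"grip": 0}

```text
time_s: 19.85
tcp_pos: [0.5668, 0.0571, 0.0823]
tool_rot: [0.694, 0.72, 0.0, 0.0]
force: [-2.3, 0.4, 6.4]
width: 0.0004
finger_force: 3.3
```

Request:
arm_command:
  deltas:
    - {"delta_pos": [0,0,1],"turn": 0,"grip": 0}
    - {"delta_pos": [0,0,2],"turn": 0,"grip": 0}
    - {"delta_pos": [0,0,2],"turn": 0,"grip": 0}

```text
time_s: 20.15
tcp_pos: [0.5675, 0.0572, 0.0814]
tool_rot: [0.694, 0.72, 0.001, 0.001]
force: [-3.4, 0.6, 11.1]
width: 0.0008
finger_force: 5.6
```

Request:
arm_command:
  deltas:
    - {"delta_pos": [0,0,1],"turn": 0,"grip": 0}
    - {"delta_pos": [0,0,2],"turn": 0,"grip": 0}
    - {"delta_pos": [0,0,2],"turn": 0,"grip": 0}

```text
time_s: 20.45
tcp_pos: [0.5677, 0.0573, 0.0797]
tool_rot: [0.694, 0.72, 0.001, 0.001]
force: [-3.6, 0.3, 12.6]
width: 0.0005
finger_force: 6.3
```

Request:
arm_command:
  deltas:
    - {"delta_pos": [0,0,1],"turn": 0,"grip": 0}
    - {"delta_pos": [0,0,1.5],"turn": 0,"grip": 0}
    - {"delta_pos": [0,0,1.5],"turn": 0,"grip": 0}

```text
time_s: 20.75
tcp_pos: [0.5679, 0.0572, 0.0785]
tool_rot: [0.694, 0.72, 0.001, 0.001]
force: [-4.1, 0.5, 13.9]
width: 0.0002
finger_force: 6.8
```

```bash
python3 rd.py
```

```text
21.25 Fz 13.5 0.27 z 78.63 2e-05 [0.56789429 0.05725607 0.07866114]
```

Request:
arm_command:
  deltas:
    - {"delta_pos": [0,0,1],"turn": 0,"grip": 0}
    - {"delta_pos": [0,0,1.6],"turn": 0,"grip": 0}
    - {"delta_pos": [0,0,1.6],"turn": 0,"grip": 0}

```text
time_s: 21.55
tcp_pos: [0.568, 0.0572, 0.0772]
tool_rot: [0.694, 0.72, 0.001, 0.001]
force: [-4.9, 0.6, 15.0]
width: 0.0003
finger_force: 7.3
```

```bash
python3 rd.py
```

```text
22.05 Fz 14.42 0.46 z 77.3 2e-05 [0.56802128 0.05722178 0.07730001]
```

Request:
arm_command:
  deltas:
    - {"delta_pos": [0,0,-8],"turn": 0,"grip": 0}
    - {"delta_pos": [0,0,-25],"turn": 0,"grip": 0}
    - {"delta_pos": [0,0,-55],"turn": 6,"grip": 0}
    - {"delta_pos": [0,0,-78],"turn": 14,"grip": 0.2}
    - {"delta_pos": [-15,0,-86],"turn": 22,"grip": 0.4}
    - {"delta_pos": [-45,0,-86],"turn": 30,"grip": 0.4}
    - {"delta_pos": [-80,0,-86],"turn": 38,"grip": 0.4}
    - {"delta_pos": [-107,1,-86],"turn": 45,"grip": 0.4}
    - {"delta_pos": [-121,1,-86],"turn": 47,"grip": 0.4}
    - {"delta_pos": [-126,1,-86],"turn": 47,"grip": 0.4}

```text
time_s: 23.05
tcp_pos: [0.572, -0.0699, 0.1599]
tool_rot: [0.924, 0.383, -0.0, -0.0]
force: [-0.6, 1.7, -0.8]
width: 0.0376
finger_force: 0.0
```

Request:
arm_command:
  deltas:
    - {"delta_pos": [0,0,0],"turn": 0,"grip": 0.4}
    - {"delta_pos": [0,0,10],"turn": 0,"grip": 0.4}
    - {"delta_pos": [0,0,30],"turn": 0,"grip": 0.4}
    - {"delta_pos": [0,0,46],"turn": 0,"grip": 0.4}
    - {"delta_pos": [0,0,52],"turn": 0,"grip": 0.4}
    - {"delta_pos": [0,0,52],"turn": 0,"grip": 0.3}
    - {"delta_pos": [0,0,52],"turn": 0,"grip": 0.0}
    - {"delta_pos": [0,0,52],"turn": 0,"grip": 0.0}
    - {"delta_pos": [0,0,52],"turn": 0,"grip": 0.0}
    - {"delta_pos": [0,0,52],"turn": 0,"grip": 0.0}

```text
time_s: 24.05
tcp_pos: [0.5726, -0.0685, 0.1092]
tool_rot: [0.924, 0.383, 0.001, 0.0]
force: [0.1, 1.6, 3.0]
width: 0.0118
finger_force: 30.0
```

```bash
python3 st.py
```

```text
[0.09711038 1.55184071 2.95378973] [ 0.24904445  0.14964223 -0.00513649] 0.011798798401458886 [ 0.57263355 -0.06850238  0.10920387] 45.03914348453522
```

Request:
arm_command:
  deltas:
    - {"delta_pos": [0,0,0],"turn": 4,"grip": 0}
    - {"delta_pos": [0,0,0],"turn": 9,"grip": 0}
    - {"delta_pos": [0,0,0],"turn": 13,"grip": 0}
    - {"delta_pos": [0,0,0],"turn": 13,"grip": 0}
    - {"delta_pos": [0,0,0],"turn": 13,"grip": 0}
    - {"delta_pos": [0,0,0],"turn": 13,"grip": 0}

```text
time_s: 24.65
tcp_pos: [0.573, -0.069, 0.1092]
tool_rot: [0.961, 0.276, 0.001, 0.0]
force: [0.1, 0.9, 6.0]
width: 0.012
finger_force: 30.0
```

Request:
arm_command:
  deltas:
    - {"delta_pos": [0,0,0],"turn": 0,"grip": 0.4}
    - {"delta_pos": [0,0,0],"turn": 0,"grip": 0.4}
    - {"delta_pos": [0,0,0],"turn": 0,"grip": 0.4}
    - {"delta_pos": [0,0,-10],"turn": 0,"grip": 0.4}
    - {"delta_pos": [0,0,-30],"turn": 0,"grip": 0.4}
    - {"delta_pos": [0,0,-45],"turn": 0,"grip": 0.3}
    - {"delta_pos": [0,0,-52],"turn": 0,"grip": 0}
    - {"delta_pos": [0,0,-52],"turn": 0,"grip": 0}

```text
time_s: 25.45
tcp_pos: [0.5733, -0.0691, 0.1621]
tool_rot: [0.961, 0.276, 0.002, 0.001]
force: [-0.5, 0.4, 0.3]
width: 0.0168
finger_force: 0.0
```

```bash
python3 st.py
```

```text
[-0.48320546  0.44628372  0.29920426] [ 0.00273384 -0.0436901   0.03622556] 0.01677477869269285 [ 0.57325988 -0.06907755  0.16205355] 32.036505113345946
```

Request:
arm_command:
  deltas:
    - {"delta_pos": [8,-13,0],"turn": -7,"grip": 0}
    - {"delta_pos": [22,-39,0],"turn": -15,"grip": 0}
    - {"delta_pos": [39,-69,0],"turn": -23,"grip": 0}
    - {"delta_pos": [54,-96,8],"turn": -31,"grip": 0}
    - {"delta_pos": [62,-110,22],"turn": -39,"grip": 0}
    - {"delta_pos": [62,-110,40],"turn": -47,"grip": 0}
    - {"delta_pos": [62,-110,58],"turn": -55,"grip": 0}
    - {"delta_pos": [62,-110,70],"turn": -60,"grip": 0}
    - {"delta_pos": [62,-110,75],"turn": -60,"grip": 0}
    - {"delta_pos": [62,-110,75],"turn": -60,"grip": 0}

```text
time_s: 26.45
tcp_pos: [0.5653, 0.0575, 0.0841]
tool_rot: [0.695, 0.719, -0.001, -0.001]
force: [0.2, 0.1, 0.1]
width: 0.0004
finger_force: 0.0
```

Request:
arm_command:
  deltas:
    - {"delta_pos": [0,0,1],"turn": 0,"grip": 0}
    - {"delta_pos": [0,0,2],"turn": 0,"grip": 0}
    - {"delta_pos": [0,0,3],"turn": 0,"grip": 0}
    - {"delta_pos": [0,0,3],"turn": 0,"grip": 0}

```text
time_s: 26.85
tcp_pos: [0.5669, 0.0573, 0.083]
tool_rot: [0.695, 0.719, 0.0, 0.001]
force: [-1.0, 0.2, 2.4]
width: 0.0006
finger_force: 1.1
```

Request:
arm_command:
  deltas:
    - {"delta_pos": [0,0,0.5],"turn": 0,"grip": 0}
    - {"delta_pos": [0,0,0.5],"turn": 0,"grip": 0}

```text
time_s: 27.05
tcp_pos: [0.567, 0.0573, 0.0827]
tool_rot: [0.694, 0.72, 0.0, 0.001]
force: [-0.8, 0.1, 4.8]
width: 0.0002
finger_force: 2.6
```

Request:
arm_command:
  deltas:
    - {"delta_pos": [0,0,0.5],"turn": 0,"grip": 0}
    - {"delta_pos": [0,0,0.5],"turn": 0,"grip": 0}

```text
time_s: 27.25
tcp_pos: [0.567, 0.0573, 0.0825]
tool_rot: [0.694, 0.72, 0.0, 0.001]
force: [-1.8, 1.1, 7.6]
width: 0.0003
finger_force: 3.4
```

Request:
arm_command:
  deltas:
    - {"delta_pos": [0,0,0.5],"turn": 0,"grip": 0}
    - {"delta_pos": [0,0,0.5],"turn": 0,"grip": 0}

```text
time_s: 27.45
tcp_pos: [0.5671, 0.0573, 0.0823]
tool_rot: [0.694, 0.72, 0.0, 0.001]
force: [-2.0, 0.1, 7.6]
width: 0.0005
finger_force: 4.2
```

Request:
arm_command:
  deltas:
    - {"delta_pos": [0,0,1],"turn": 0,"grip": 0}
    - {"delta_pos": [0,0,2],"turn": 0,"grip": 0}
    - {"delta_pos": [0,0,2],"turn": 0,"grip": 0}

```text
time_s: 27.75
tcp_pos: [0.5675, 0.0573, 0.0811]
tool_rot: [0.694, 0.72, 0.001, 0.001]
force: [-3.9, -0.1, 12.4]
width: 0.0006
finger_force: 6.3
```

Request:
arm_command:
  deltas:
    - {"delta_pos": [0,0,1],"turn": 0,"grip": 0}
    - {"delta_pos": [0,0,2],"turn": 0,"grip": 0}
    - {"delta_pos": [0,0,2],"turn": 0,"grip": 0}

```text
time_s: 28.05
tcp_pos: [0.5677, 0.0573, 0.0794]
tool_rot: [0.694, 0.72, 0.001, 0.001]
force: [-3.3, -0.2, 14.4]
width: 0.0006
finger_force: 6.9
```

Request:
arm_command:
  deltas:
    - {"delta_pos": [0,0,0.5],"turn": 0,"grip": 0}
    - {"delta_pos": [0,0,1],"turn": 0,"grip": 0}
    - {"delta_pos": [0,0,1],"turn": 0,"grip": 0}

```text
time_s: 28.35
tcp_pos: [0.5678, 0.0574, 0.0787]
tool_rot: [0.694, 0.72, 0.001, 0.001]
force: [-4.3, -0.3, 14.1]
width: 0.0004
finger_force: 7.2
```

```bash
sed -i 's/F=\[\];Z=\[\]/F=[];Z=[];G=[]/; s/Z.append(s\["tcp_pos"\]\[2\])/Z.append(s["tcp_pos"][2]);G.append(2*s["finger_force"])/; s/^print(/print("2ff",np.mean(G).round(2),np.std(G).round(2),/' rd.py; python3 rd.py
```

```text
2ff 14.43 0.01 28.85 Fz 14.36 0.54 z 78.76 1e-05 [0.56781443 0.05733436 0.07878124]
```

Request:
arm_command:
  deltas:
    - {"delta_pos": [0,0,0.4],"turn": 0,"grip": 0}
    - {"delta_pos": [0,0,0.7],"turn": 0,"grip": 0}
    - {"delta_pos": [0,0,0.7],"turn": 0,"grip": 0}
    - {"delta_pos": [0,0,0.7],"turn": 0,"grip": 0}

```text
time_s: 29.25
tcp_pos: [0.5679, 0.0574, 0.0782]
tool_rot: [0.694, 0.72, 0.001, 0.001]
force: [-3.6, 0.1, 15.1]
width: 0.0007
finger_force: 7.4
```

```bash
python3 rd.py
```

```text
2ff 14.89 0.0 29.75 Fz 14.92 0.39 z 78.18 2e-05 [0.56783361 0.05733946 0.0781663 ]
```

Request:
arm_command:
  deltas:
    - {"delta_pos": [0,0,0.1],"turn": 0,"grip": 0}
    - {"delta_pos": [0,0,0.1],"turn": 0,"grip": 0}
    - {"delta_pos": [0,0,0.1],"turn": 0,"grip": 0}
    - {"delta_pos": [0,0,0.1],"turn": 0,"grip": 0}
    - {"delta_pos": [0,0,0.1],"turn": 0,"grip": 0}
    - {"delta_pos": [0,0,0.1],"turn": 0,"grip": 0}
    - {"delta_pos": [0,0,0.1],"turn": 0,"grip": 0}
    - {"delta_pos": [0,0,0.1],"turn": 0,"grip": 0}
    - {"delta_pos": [0,0,0.1],"turn": 0,"grip": 0}
    - {"delta_pos": [0,0,0.1],"turn": 0,"grip": 0}

```text
time_s: 30.75
tcp_pos: [0.5679, 0.0574, 0.0781]
tool_rot: [0.694, 0.72, 0.001, 0.001]
force: [-3.4, 0.0, 15.1]
width: 0.0006
finger_force: 7.5
```

```bash
python3 rd.py
```

```text
2ff 14.95 0.0 31.25 Fz 14.51 0.55 z 78.09 1e-05 [0.56787118 0.05736159 0.07809277]
```

Request:
arm_command:
  deltas:
    - {"delta_pos": [0,0,-3],"turn": 0,"grip": 0}
    - {"delta_pos": [0,0,-6],"turn": 0,"grip": 0}
    - {"delta_pos": [0,0,-7],"turn": 0,"grip": 0}
    - {"delta_pos": [0,0,-7],"turn": 0,"grip": 0}

```text
time_s: 31.65
tcp_pos: [0.5674, 0.0573, 0.0827]
tool_rot: [0.694, 0.72, 0.001, 0.001]
force: [-0.0, -1.1, 5.6]
width: 0.0008
finger_force: 2.7
```

```bash
python3 rd.py
```

```text
2ff 6.09 0.06 32.15 Fz 6.2 0.44 z 82.57 1e-05 [0.56732753 0.0572986  0.08258659]
```

Request:
arm_command:
  deltas:
    - {"delta_pos": [0,0,-0.8],"turn": 0,"grip": 0}
    - {"delta_pos": [0,0,-0.8],"turn": 0,"grip": 0}
    - {"delta_pos": [0,0,-0.8],"turn": 0,"grip": 0}

```text
time_s: 32.45
tcp_pos: [0.5671, 0.0573, 0.0829]
tool_rot: [0.694, 0.72, 0.001, 0.001]
force: [2.5, 0.2, 3.1]
width: 0.0008
finger_force: 1.8
```

```bash
python3 rd.py
```

```text
2ff 3.7 0.07 32.95 Fz 3.8 0.43 z 82.83 2e-05 [0.5666618  0.057302   0.08283747]
```

Request:
arm_command:
  deltas:
    - {"delta_pos": [0,0,-0.4],"turn": 0,"grip": 0}
    - {"delta_pos": [0,0,-0.4],"turn": 0,"grip": 0}
    - {"delta_pos": [0,0,-0.4],"turn": 0,"grip": 0}

```text
time_s: 33.25
tcp_pos: [0.5659, 0.0574, 0.0828]
tool_rot: [0.694, 0.72, -0.0, -0.0]
force: [1.5, -0.2, 3.7]
width: 0.0001
finger_force: 1.8
```

```bash
python3 rd.py
```

```text
2ff 3.51 0.03 33.75 Fz 3.36 0.52 z 82.85 1e-05 [0.56592152 0.0574136  0.08286272]
```

Request:
arm_command:
  deltas:
    - {"delta_pos": [0,0,-5],"turn": 0,"grip": 0}
    - {"delta_pos": [0,0,-20],"turn": 0,"grip": 0}
    - {"delta_pos": [0,0,-50],"turn": 0,"grip": 0}
    - {"delta_pos": [0,0,-85],"turn": 0,"grip": 0}
    - {"delta_pos": [0,0,-110],"turn": 0,"grip": 0}
    - {"delta_pos": [0,0,-120],"turn": 0,"grip": 0}
    - {"delta_pos": [0,0,-120],"turn": 0,"grip": 0}
    - {"delta_pos": [0,0,-120],"turn": 0,"grip": 0}

```text
time_s: 34.55
tcp_pos: [0.5653, 0.0575, 0.2019]
tool_rot: [0.694, 0.72, -0.001, -0.001]
force: [0.0, 0.0, 0.0]
width: 0.0004
finger_force: 0.0
```

Run:
```python
from bench import bot
s=bot.get_state();print(s["time_s"],s["tcp_pos"],s["force"],abs(s["qvel"]).max())
print(bot.finish_job())
```

```text
34.55 [0.56532844 0.05747574 0.20190106] [0.02332465 0.00530543 0.00806546] 0.01900876745884797
the job is handed in; nothing more can be done
None
```

The spring stop is set and handed in: a steady 15 N press (14.95 N measured), held about 1.5 s, dipped the leaf about 5.2 mm by my estimate; I then let it spring back up and raised the arm clear.

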